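Stack the dried espresso boards

ROBOT

A 7-joint arm with a two-finger parallel gripper is mounted at the origin on the work surface. World frame = base frame: x ahead of the robot, y to its left, z up, the work surface at z = 0. Lengths are in m, angles in rad, forces in N, time in s.
With the tool pointing down it reaches from about 0.4 to 0.85 m from the base axis. Payload 4.5 kg.
Tool frame: the origin (TCP) lies on the centre line of the jaws, within the pads' length; the fingertips stand 14 mm ahead of it and the grasp point (between the pads) lies 5 mm behind it (r.tcp_to_tips is the z of the fingertips in the tool frame, in m); z points along the fingers, y is the direction in which the jaws open and shut (so a half turn about z gives the same grasp; the last joint's range is limited). The gripper opens to 88 mm and grips with 3 to 60 N. Pads are 18 mm wide; open, the fingers measure 123 mm over their backs; the gripper's body (75 mm by 187 mm) begins 45 mm behind the grasp point.
Start: joints at [1.364, 0.689, -0.195, 1.565, 0.157, 0.902, -0.215], TCP at [0.149, -0.607, 0.253] pointing down, gripper open.
Joint ranges: [-3.01, 3.01], [-0.46, 2.08], [-1.47, 1.51], [0.13, 2.56], [-1, 4.14], [0.04, 2.09], [-2.66, 2.66]. Speed limits (rad/s): [2.57, 2.57, 3.14, 3.14, 3.14, 3.14, 3.14].

INTERFACE

Orientations are given as a unit quaternion [x, y, z, w].
In Python, from plant import r, viewer gives the robot as it stands.
- The arm moves only by the shell command python3 -m inch 'ROWS' [FORCE]. ROWS is JSON, a list of rows, each a list of 3 entries, a list of its own where there are three numbers: the closure, from 0 (fully open) to 1 (shut), then the shift along the tool's x, y, z in cm, then the turn about the tool's z in degrees. In form: [[fingers, [x, y, z], yaw], ...]. A call has 1 to 20 rows; each row is the pose to reach, as a shift and turn from the pose commanded when the call began, along the tool's axes at that moment; what a row does not reach only later rows make up. A row lasts 1/10 s, in which the tool goes at most 50 mm and 8.59 degrees, less where a joint would pass 70% of its speed; a pose out of reach is approached as far as the arm can. A call with a gripper value outside its range is refused whole. The fingers move at their own pace and stop on an object; FORCE is the grip in N (left out, the last holds). Time passes only in rows, so rows that repeat a pose let the fingers close. It gives the time, the measured TCP pose, the force and the opening at its end, in the units of the state.
- r.get_state(): the state, without advancing time (a new reading comes with each control period).
- viewer.snapshot(name): name is "side" or "top"; returns the picture (420x560x3 uint8, red, green, blue); there is no depth.
- viewer.camera_params(name): a dict with "intrinsics" (3x3 intrinsics, pixels), "k1" (the pictures are not rectified: a ray, as slopes to the right and down, at radius r is drawn at 1 + k1 r^2 times it, then the intrinsics apply), "world_to_cam" (4x4, takes a point from world to camera coordinates). Camera axes: x right, y up, looking along -z (the intrinsics and any distortion apply to the point x, -y, -z); pixel columns grow to the right and rows downward; lengths in m; the calibration is good to about 2 mm. A picture is of the moment at which its call begins. camera_params takes no time and is no camera call.
- r.finish_job(): hands the job in, once; it reports no verdict.
Trained networks look in the newest picture that a camera, given by its name, has taken for a name from the list of things; names that differ only in an ending like _2 or _b are one class to them, and where a whole thing is asked for, a point or a joint stands for the part that bears it (a point fixed in the world has none). Each returns a list of dicts, best first, with "p" (0 to 1); they miss things now and then, are a little off and sometimes report something else, mostly with a low value. They report only what shows in the picture. A call takes as long as a camera call. They do not tell look-alikes from the thing itself.
- viewer.outline_of(camera, name): "pixels" (420x560 bool, what is visible of it) and "bbox" ([left, top, width, height] in pixels, round what is visible of it).
The state is a dict: "clock": time; "q": joint angles; "qd": joint speeds; "joint_torque": joint torques, N m; "tool_pos": TCP position; "eef_rot": TCP orientation; "contact_force": force on the tool from outside, world axes, zero at the start; "moment": the same for the moment, N m; "opening": opening from 0.0 (shut) to 1.0 (fully open).
Only numpy, scipy, OpenCV 4.12 (cv2) and the standard library are available. Lean on these libraries where they do the work, as an engineer would, in place of code of your own. Each camera call takes 0.05 s, during which the arm holds its last target.

TASK

The two oblong wooden espresso boards standing on edge in the wire drying rack are dry: stack both, lying flat, on the matching board that lies on the counter, to make one neat, square pile of three, every board with its cup well facing up and at the same end as the bottom board's. Leave the bottom board where it lies, do not disturb the saucer in the rack, the milk jug, the bottle or the white tub, and let go of the pile when you are done.

Things in the scene. Friction and masses are not known exactly. Their poses are not given: they have to be found in the camera images.
- board_a_centre (a point): an oblong wooden board, 170 x 64 x 16 mm, 120 g, with a round cup well (46 mm across, 4 deep) in one face. Point: middle of the slab; axes: x out of the face with the well, y along the length to the end with the well, z across the width. It stands loose on a long edge in the rack: z up, middle 62 and top edge 94 mm above the counter, x along the rack's x; it may lean 4 degrees.
- board_b_centre (a point): a second board just like board_a (same size, point and axes), standing in another slot of the rack the same way round.
- board_base_centre (a point): the bottom board of the pile: the same kind of board (same size, point and axes), lying flat on the counter with its well up, so its x axis points up, its middle is 8 mm and its top 16 mm above the counter. It is loose; leave it where it is.
- board_a_well (a point): the middle of the mouth of board_a's cup well, in its face, 45 mm from the middle of the board along its y axis
- board_b_well (a point): the same for board_b
- board_base_well (a point): the same for the bottom board
- rack_centre (a point): a wire rack fixed to the counter, 216 (x) by 142 (y) mm; its middle, 30 mm up at the rails that things stand on. The rails run along x at y = -45 and 45 mm; on each, ten tines to 75 mm above the counter make nine 17 mm slots, 22 mm apart; the middle is open. Boards and saucer stand across it at x = -66, 0 and 66 mm, in any order. Its x axis points roughly away from the robot.
- saucer: a white round saucer, 104 mm across and 13 mm thick, standing on edge in a slot of the rack between or beside the boards, its top about 111 mm above the counter; origin at its middle. Leave it there.
- jug: a steel milk jug, 90 mm across, 108 mm high, with a handle that reaches 77 mm from its axis; origin under its middle. Leave it alone.
- bottle: a black syrup bottle with a plain paper label, 70 mm across, 240 mm high; origin under its middle. Leave it alone.
- tub: a white tub with a lid, 106 mm across, 119 mm high; origin under its middle. Leave it alone.
Things that resemble listed ones, but are neither listed nor needed, are in the scene too. Leave any turquoise look-alike of the part that bears board_a_centre alone.

How it is judged:
At the end, for the whole second after the job is handed in: Both rack boards lie flat, at rest, on the bottom board, one on the other, wells up and at the same end as its well, each centred on it within 8 mm and turned no more than 5 degrees from it; the bottom board lies flat within 25 mm of its place (horizontal distance between each of board_a_centre, board_b_centre and board_base_centre below 0.008 m and angle between the y axis of each of board_a_centre, board_b_centre and the y axis of board_base_centre, either way round below 0.09 rad and horizontal distance between each of board_a_well, board_b_well and board_base_well below 0.02 m and angle between each of board_a_centre, board_b_centre, board_base_centre's own x axis and vertical below 0.06 rad and height (world z) of board_a_centre between 0.02 and 0.044 m and linear speed of each of board_a, board_b, board_base below 0.02 m/s and height (world z) of board_b_centre between 0.02 and 0.044 m and distance of board_base_centre from where it was at the start of the episode below 0.025 m); the robot touches nothing.
It fails at once if the saucer in the rack is shifted by more than 20 mm (distance of saucer from where it was at the start of the episode above 0.02 m).
It fails at once if the milk jug is shifted by more than 20 mm or knocked over (distance of jug from where it was at the start of the episode above 0.02 m or angle between jug's own z axis and vertical above 0.35 rad).
It fails at once if the syrup bottle is shifted by more than 20 mm or knocked over (distance of bottle from where it was at the start of the episode above 0.02 m or angle between bottle's own z axis and vertical above 0.35 rad).
It fails at once if the white tub is shifted by more than 20 mm or knocked over (distance of tub from where it was at the start of the episode above 0.02 m or angle between tub's own z axis and vertical above 0.35 rad).
It fails at once if the bottom board is pushed more than 30 mm from its place (distance of board_base_centre from where it was at the start of the episode above 0.03 m).
It also fails if it takes over 72 s, if anything falls off the work surface, if the arm or the gripper's body presses on something with over 40 N, if the wrist force passes 120 N, or if a joint passes its speed limit or range.

## Working session

There is one attempt and no reset: what is moved stays moved. The work goes in short steps, Python scripts to look and compute and a shell command to move; the robot and the scene stay as the last step left them, time stands still between calls to the robot, and variables do not carry over. Pictures are saved under pics/ and viewed, and the job is handed in when it is done.

```bash
ls; mkdir -p pics; python3 - <<'E'
from plant import r, viewer
import cv2,numpy as np
for n in ("side","top"):
    im=viewer.snapshot(n); cv2.imwrite(f"pics/{n}0.png",im[:,:,::-1])
    print(viewer.camera_params(n))
s=r.get_state(); print(s); print(r.tcp_to_tips)
E
```

```text
pics
{'intrinsics': array([[401.08122147,   0.        , 278.99733336],
       [  0.        , 401.08122147, 208.39710425],
       [  0.        ,   0.        ,   1.        ]]), 'k1': -0.1065578436975762, 'world_to_cam': array([[-0.9959825 , -0.08911544, -0.00879162,  0.60565106],
       [ 0.04076022, -0.53857561,  0.8415907 , -0.11999708],
       [-0.07973368,  0.83785127,  0.54004425, -0.90150419],
       [ 0.        ,  0.        ,  0.        ,  1.        ]])}
{'intrinsics': array([[539.27502251,   0.        , 274.1488694 ],
       [  0.        , 539.27502251, 208.66715897],
       [  0.        ,   0.        ,   1.        ]]), 'k1': 0.0593243288200496, 'world_to_cam': array([[ 6.49514579e-03, -9.99978592e-01, -7.92329213e-04,
        -8.79043748e-02],
       [ 9.92281276e-01,  6.34702142e-03,  1.23845002e-01,
        -5.79987945e-01],
       [-1.23837322e-01, -1.59060479e-03,  9.92301259e-01,
        -1.24444921e+00],
       [ 0.00000000e+00,  0.00000000e+00,  0.00000000e+00,
         1.00000000e+00]])}
{'clock': 0.1, 'q': array([ 1.36383352,  0.68992141, -0.19454714,  1.56624934,  0.15730572,
        0.9025119 , -0.21511755]), 'qd': array([ 0.00011489, -0.00079816,  0.00102455, -0.00316512,  0.00027246,
       -0.00189078, -0.00017561]), 'joint_torque': array([-2.21265196e-03, -5.28498530e+01, -1.27146430e+00, -1.53837311e+01,
       -5.26147080e-02,  2.00499926e-03,  6.24470340e-05]), 'tool_pos': array([ 0.14886526, -0.60643858,  0.25197514]), 'eef_rot': array([ 9.92757482e-01,  1.20132686e-01, -1.56858405e-04, -8.33584109e-04]), 'contact_force': array([-0.10686816,  0.83995458, -0.07410411]), 'moment': array([ 0.018775  , -0.04271619,  0.01264302]), 'opening': 0.9978577777500777}
0.014
```

View pics/side0.png

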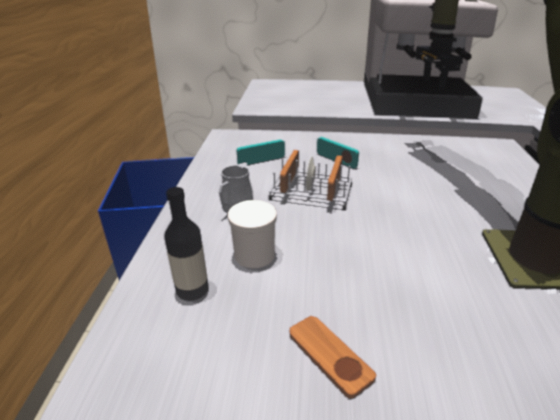

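View pics/top0.png

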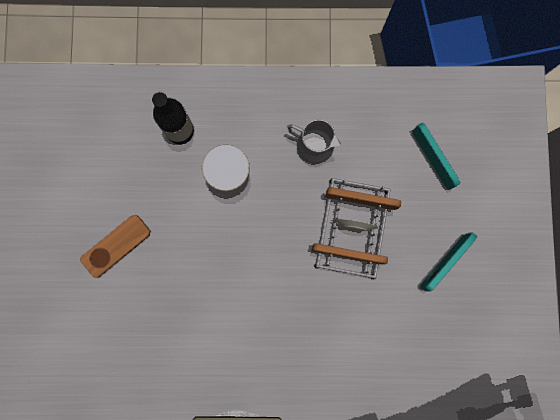

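Side view: the base board is at about (332,354), with its well at (347,369). The rack is at about (312,185), with wooden boards at (290,170) and (336,177) and the saucer at (310,172). The turquoise look-alikes are at (261,152) and (337,152). Top view: base board (115,246) with well (100,258), rack boards (363,198) and (349,253), saucer (355,226), turquoise (435,156) and (449,262).

The two wooden boards in the rack are the ones I want. Next I'll measure them.

```bash
cat > h.py <<'E'
from plant import r, viewer
import cv2,numpy as np
def cam(n):
    p=viewer.camera_params(n); return p['intrinsics'],p['k1'],p['world_to_cam']
def proj(n,P):
    K,k,T=cam(n); P=np.atleast_2d(P); c=P@T[:3,:3].T+T[:3,3]
    u=c[:,0]/-c[:,2]; v=-c[:,1]/-c[:,2]; f=1+k*(u*u+v*v)
    return np.c_[K[0,0]*u*f+K[0,2],K[1,1]*v*f+K[1,2]]
def back(n,px,z):
    K,k,T=cam(n); px=np.atleast_2d(px).astype(float)
    d=np.c_[(px[:,0]-K[0,2])/K[0,0],(px[:,1]-K[1,2])/K[1,1]]
    s=d.copy()
    for _ in range(30): s=d/(1+k*(s**2).sum(1,keepdims=True))
    dc=np.c_[s[:,0],-s[:,1],-np.ones(len(s))]
    R=T[:3,:3]; C=-R.T@T[:3,3]; dw=dc@R
    t=(z-C[2])/dw[:,2]; return C+dw*t[:,None]
def masks(n,name):
    o=viewer.outline_of(n,name); 
    return o
def snap(n,f,crop=None,s=1):
    im=viewer.snapshot(n)[:,:,::-1]
    if crop: x,y,w,h=crop; im=im[y:y+h,x:x+w]
    if s!=1: im=cv2.resize(im,None,fx=s,fy=s,interpolation=cv2.INTER_CUBIC)
    cv2.imwrite('pics/'+f+'.png',im)
E
python3 - <<'E'
from h import *
snap('top','crop1',(290,160,200,150),4)
for name in ('board_a_centre','board_base_centre','saucer','rack_centre','jug','tub','bottle'):
    for o in masks('top',name):
        m=o['pixels'].astype(np.uint8); 
        c=np.argwhere(m)[:,::-1]
        print(name,round(o['p'],2),o['bbox'],cv2.minAreaRect(c.astype(np.float32)))
        if name=='board_a_centre': np.save('m_%d_%d.npy'%tuple(o['bbox'][:2]),m)
E
```

```text
board_a_centre 0.96 [418.0, 229.0, 57.4, 63.0] ((448.3854064941406, 261.2525634765625), (13.105356216430664, 76.23202514648438), 40.36453628540039)
board_a_centre 0.92 [414.1, 123.2, 42.7, 65.7] ((435.19439697265625, 156.3123779296875), (70.69811248779297, 16.415096282958984), 58.10921096801758)
board_a_centre 0.61 [326.7, 189.3, 74.1, 20.9] ((363.2088928222656, 198.3720245361328), (74.76586151123047, 11.143863677978516), 10.491477012634277)
board_base_centre 0.81 [80.6, 217.2, 71.5, 60.3] ((114.81145477294922, 245.57376098632812), (28.04007911682129, 74.26139831542969), 50.194427490234375)
board_base_centre 0.59 [337.0, 220.7, 39.1, 11.3] ((355.70269775390625, 224.78379821777344), (40.77095031738281, 9.206343650817871), 9.462322235107422)
saucer 0.71 [339.5, 219.3, 36.2, 11.0] ((356.7567443847656, 224.95947265625), (34.68818283081055, 9.206343650817871), 9.462322235107422)
rack_centre 0.83 [317.1, 177.7, 74.2, 98.3] ((353.361083984375, 227.35447692871094), (61.653438568115234, 91.87203979492188), 10.784297943115234)
jug 0.62 [288.2, 120.2, 51.2, 42.9] ((315.23077392578125, 138.34616088867188), (48.519134521484375, 41.929630279541016), 64.44003295898438)
tub 0.57 [203.5, 144.4, 47.6, 56.6] ((227.25003051757812, 168.75001525878906), (50.91168975830078, 47.37614822387695), 45.0)
bottle 0.87 [149.9, 93.1, 40.5, 50.8] ((170.9852752685547, 117.30882263183594), (57.10902786254883, 31.55573844909668), 59.036251068115234)
bottle 0.4 [313.2, 239.0, 75.1, 25.8] ((349.5943603515625, 253.50743103027344), (76.2946548461914, 8.964777946472168), 10.84030532836914)
```

View pics/crop1.png

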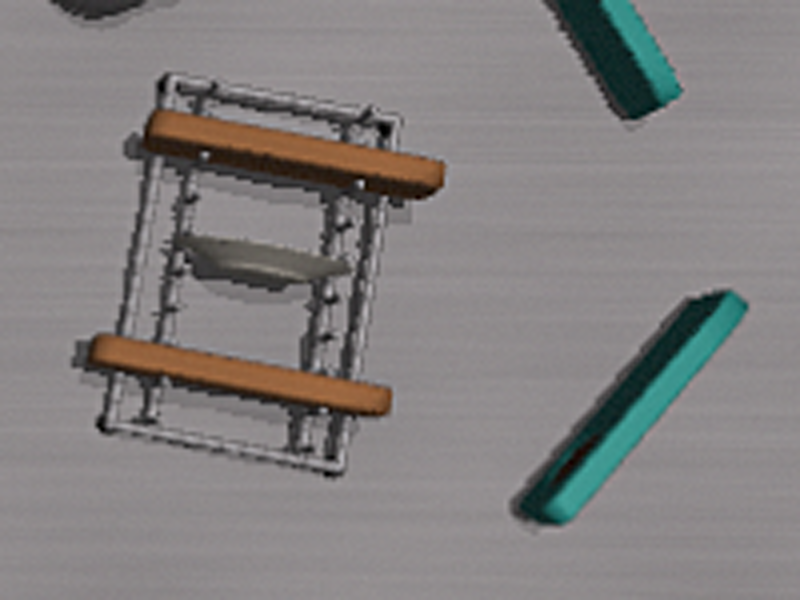

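```bash
cat >> h.py <<'E'
def rect(c,ang,z,L=.17,W=.064):
    y=np.array([np.cos(ang),np.sin(ang)]); x=np.array([-y[1],y[0]])
    P=[np.r_[np.array(c)+a*L/2*y+b*W/2*x,z] for a,b in((1,1),(1,-1),(-1,-1),(-1,1))]
    return np.array(P)
def overlay(n,f,rects,crop,s):
    im=viewer.snapshot(n)[:,:,::-1]; x,y,w,h=crop
    im=cv2.resize(im[y:y+h,x:x+w],None,fx=s,fy=s,interpolation=cv2.INTER_CUBIC)
    for R in rects:
        p=(proj(n,R)-[x,y]+.5)*s
        cv2.polylines(im,[np.round(p*16).astype(int)],True,(0,255,0),1,cv2.LINE_AA,4)
    cv2.imwrite('pics/'+f+'.png',im)
E
python3 - <<'E'
from h import *
im=viewer.snapshot('top').astype(int); hsv=cv2.cvtColor(im.astype(np.uint8),cv2.COLOR_RGB2HSV)
m=((hsv[...,0]<20)&(hsv[...,1]>90)&(hsv[...,2]>50)).astype(np.uint8)
n,l,st,c=cv2.connectedComponentsWithStats(m)
for i in range(1,n):
    if st[i,4]<200: continue
    q=np.argwhere(l==i)[:,::-1].astype(np.float32)
    z=.016 if st[i,0]<200 else .094
    w=back('top',q,z)[:,:2].astype(np.float32)
    rc=cv2.minAreaRect(w*1000)
    print(st[i],cv2.minAreaRect(q)[0],rc)
s=r.get_state()
for nm,px,z in (('rack',(353.5,227.5),.03),('tub',(226,166),.119),('jug',(318,138),.06),('bottle',(160,100),.24)):
    print(nm,back('top',[px],z))
E
```

```text
[327 187  74  20 532] (363.8396301269531, 196.68865966796875) ((602.044189453125, -287.15582275390625), (167.77076721191406, 17.39194107055664), 79.52112579345703)
[  80  215   70   62 1923] (114.8270263671875, 245.5621795654297) ((492.492431640625, 293.77606201171875), (64.91682434082031, 169.7601776123047), 40.692691802978516)
[313 244  75  20 556] (350.05181884765625, 253.22601318359375) ((473.9054260253906, -254.55621337890625), (167.9263458251953, 17.864660263061523), 79.68498992919922)
rack [[ 0.53748324 -0.27265145  0.03      ]]
tub [[0.66579952 0.02416734 0.119     ]]
jug [[ 0.74661975 -0.18680578  0.06      ]]
bottle [[0.77639889 0.14919211 0.24      ]]
```

```bash
cat >> h.py <<'E'
from scipy.spatial.transform import Rotation as Ro
def delta(goal,jaw=None):
    """goal world xyz (m), jaw direction deg (world). prints tool shift cm and yaw deg"""
    s=r.get_state(); M=Ro.from_quat(s['eef_rot']).as_matrix()
    d=M.T@(np.array(goal)-s['tool_pos'])*100
    a=np.degrees(np.arctan2(M[1,1],M[0,1])); yaw=0
    if jaw is not None: yaw=-((jaw-a+90)%180-90)
    print('t',round(s['clock'],2),'pos',s['tool_pos'].round(4),'jaw',a.round(1),'tilt z',M[:,2].round(3),'open',round(s['opening'],3),'F',s['contact_force'].round(1),'q7',s['q'][6].round(2))
    print('shift',d.round(2),'yaw',round(yaw,1))
E
python3 - <<'E'
from h import *
overlay('top','ov1',[rect((.602,-.2872),np.radians(79.6),.094,W=.016),rect((.4739,-.2546),np.radians(79.6),.094,W=.016)],(290,160,160,120),5)
overlay('top','ov2',[rect((.4925,.2938),np.radians(130.7),.016)],(60,190,120,90),6)
delta((.4739,-.2546,.252),-10.4)
E
```

```text
t 0.65 pos [ 0.1491 -0.607   0.2527] jaw -76.2 tilt z [ 0. -0. -1.] open 1.002 F [0.1 0.1 0.1] q7 -0.22
shift [ 39.95 -26.47   0.07] yaw -65.8
```

View pics/ov1.png

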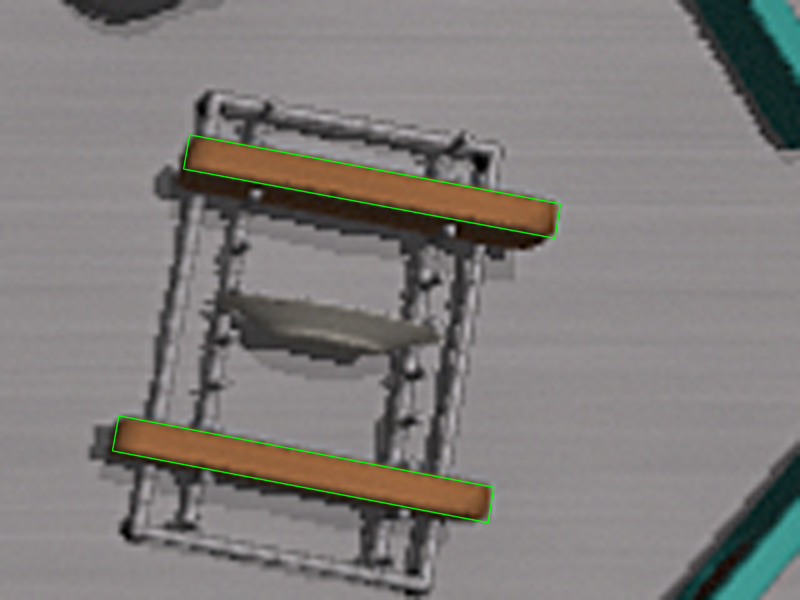

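View pics/ov2.png

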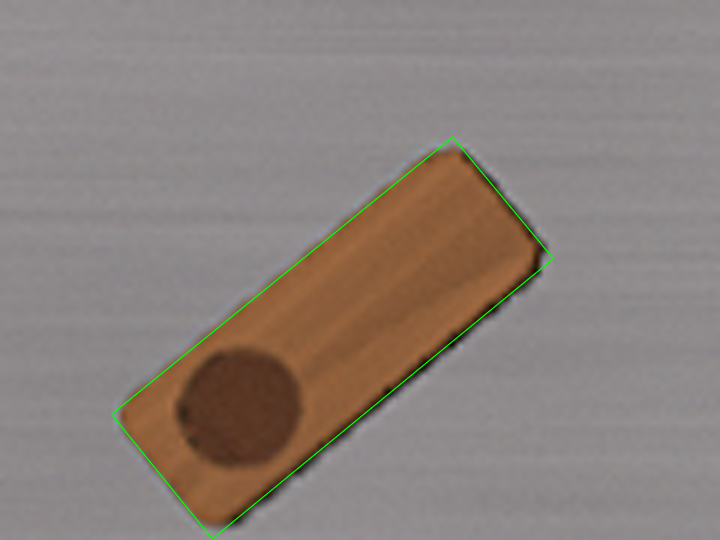

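The overlays fit both wooden rack boards at (364,197) and (350,253), and the base at (115,246) with its well at lower left. The turquoise ones and the grey saucer at (356,225) are excluded. I'll start with the near board.

```bash
python3 -m inch '[[0.5,[40,-26.5,0],-65.8],[0.5,[40,-26.5,0],-65.8],[0.5,[40,-26.5,0],-65.8],[0.5,[40,-26.5,0],-65.8],[0.5,[40,-26.5,0],-65.8],[0.5,[40,-26.5,0],-65.8],[0.5,[40,-26.5,0],-65.8],[0.5,[40,-26.5,0],-65.8],[0.5,[40,-26.5,0],-65.8],[0.5,[40,-26.5,0],-65.8],[0.5,[40,-26.5,0],-65.8],[0.5,[40,-26.5,0],-65.8],[0.5,[40,-26.5,0],-65.8],[0.5,[40,-26.5,0],-65.8]]' 30; python3 - <<'E'
from h import *
delta((.4739,-.2546,.086),-10.4)
E
```

```text
clock: 2.05
tool_pos: [0.4731, -0.2559, 0.2526]
eef_rot: [0.769, 0.639, -0.001, 0.0]
contact_force: [-0.9, -0.6, -0.0]
opening: 0.499
t 2.05 pos [ 0.4731 -0.2559  0.2526] jaw -10.6 tilt z [-0.001 -0.001 -1.   ] open 0.499 F [-0.9 -0.6 -0. ] q7 -0.15
shift [ 0.16  0.07 16.66] yaw -0.2
```

```bash
python3 -m inch '[[0.5,[0.1,0.05,4],0],[0.5,[0.1,0.05,8],0],[0.5,[0.1,0.05,11],0],[0.5,[0.1,0.05,13],0],[0.5,[0.1,0.05,15],0],[0.5,[0.1,0.05,16.6],0],[0.5,[0.1,0.05,16.6],0],[0.5,[0.1,0.05,16.6],0]]'; python3 - <<'E'
from h import *
delta((.4739,-.2546,.086),-10.4)
snap('top','g1',(260,140,200,150),4)
snap('side','g1s',(220,100,200,150),4)
E
```

```text
clock: 2.85
tool_pos: [0.4746, -0.2541, 0.0869]
eef_rot: [0.769, 0.64, -0.0, -0.0]
contact_force: [0.2, 0.0, 1.0]
opening: 0.501
t 2.85 pos [ 0.4746 -0.2541  0.0869] jaw -10.5 tilt z [-0. -0. -1.] open 0.501 F [0.2 0.  1. ] q7 -0.33
shift [-0.06 -0.06  0.09] yaw -0.1
```

View pics/g1s.png

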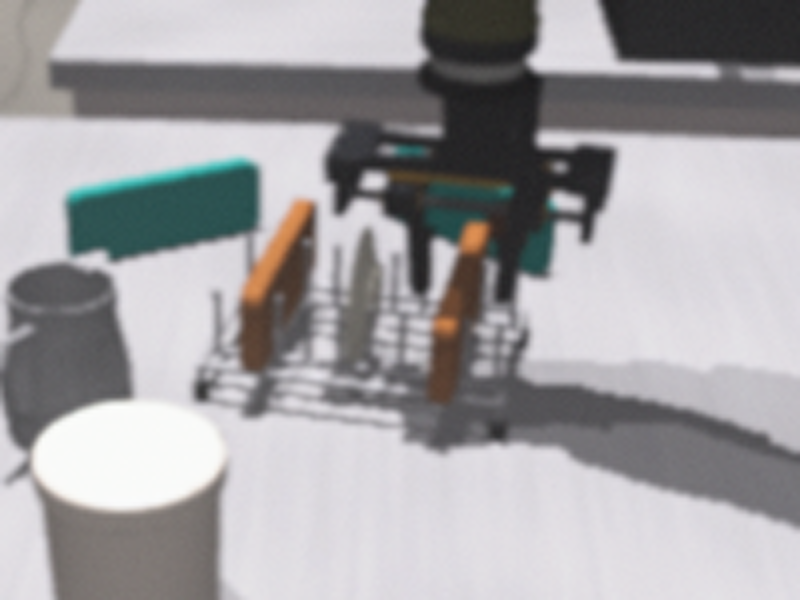

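The fingers straddle the near board (around crop (460,270)) and clear the saucer. No wells show on the robot-facing sides, as expected. Grip and lift.

```bash
python3 -m inch '[[1,[0,0,0],0],[1,[0,0,0],0],[1,[0,0,0],0],[1,[0,0,0],0],[1,[0,0,0],0],[1,[0,0,-2],0],[1,[0,0,-5],0],[1,[0,0,-9],0],[1,[0,0,-13],0],[1,[0,0,-15],0],[1,[0,0,-15],0]]' 30; python3 - <<'E'
from h import *
delta((.45,.03,.236),40.7)
snap('side','g2s',(160,50,240,180),3)
snap('top','g2',(220,140,240,180),3)
E
```

```text
clock: 4.05
tool_pos: [0.4766, -0.2538, 0.2394]
eef_rot: [0.768, 0.64, 0.001, 0.003]
contact_force: [-0.9, 0.3, -1.6]
opening: 0.181
t 4.05 pos [ 0.4766 -0.2538  0.2394] jaw -10.4 tilt z [ 0.006 -0.002 -1.   ] open 0.181 F [-0.9  0.3 -1.6] q7 -0.18
shift [27.43 -7.75  0.26] yaw -51.1
```

View pics/g2s.png

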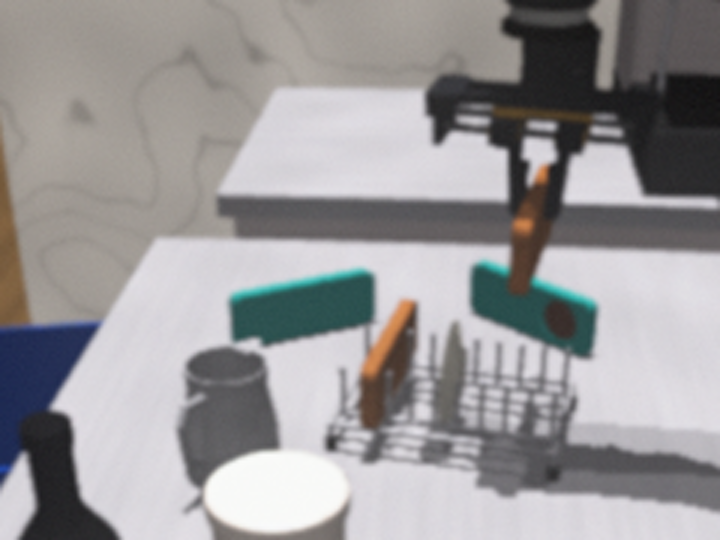

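View pics/g2.png

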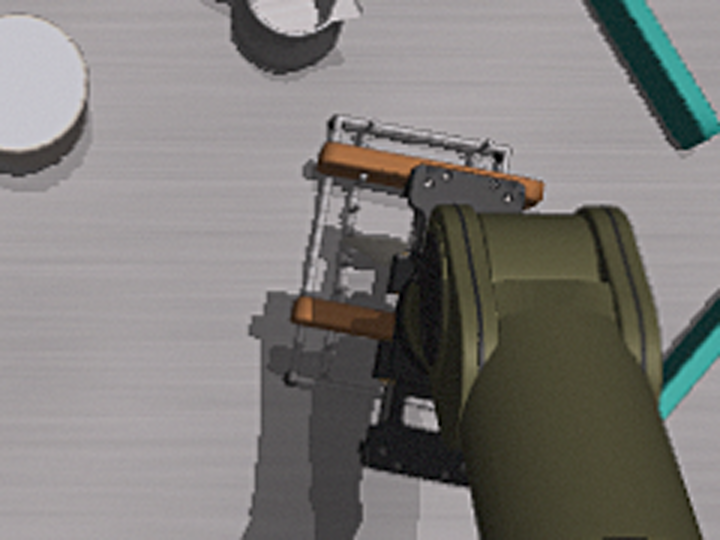

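The near board is held level and the rack is undisturbed. Carry it to the free spot and turn it parallel to the base.

```bash
python3 -m inch '[[1,[10,-1,0],-16],[1,[20,-2.2,0],-32],[1,[28,-3,0],-45],[1,[31.3,-3.4,0],-51.1],[1,[31.3,-3.4,0],-51.1],[1,[31.3,-3.4,0],-51.1],[1,[31.3,-3.4,0],-51.1],[1,[31.3,-3.4,0],-51.1],[1,[31.3,-3.4,0],-51.1],[1,[31.3,-3.4,0],-51.1],[1,[31.3,-3.4,0],-51.1]]'; python3 - <<'E'
from h import *
delta((.5,.06,.057),40.7)
E
```

```text
clock: 5.25
tool_pos: [0.4979, 0.0587, 0.2362]
eef_rot: [0.418, 0.908, -0.001, -0.0]
contact_force: [0.3, 0.4, -0.1]
opening: 0.179
t 5.25 pos [0.4979 0.0587 0.2362] jaw 40.5 tilt z [-0.001 -0.001 -1.   ] open 0.179 F [ 0.3  0.4 -0.1] q7 -0.09
shift [-0.03  0.28 17.92] yaw -0.2
```

```bash
python3 -m inch '[[1,[0,0.2,4],0],[1,[0,0.2,8],0],[1,[0,0.2,12],0],[1,[0,0.2,15],0],[1,[0,0.2,16.5],0],[1,[0,0.2,17.3],0],[1,[0,0.2,17.7],0],[1,[0,0.2,17.8],0],[1,[0,0.2,17.8],0]]'; python3 - <<'E'
from h import *
delta((.5,.06,.057),40.7)
E
```

```text
clock: 6.15
tool_pos: [0.5001, 0.0618, 0.0593]
eef_rot: [0.417, 0.909, 0.0, 0.001]
contact_force: [-1.2, -0.0, -0.2]
opening: 0.182
t 6.15 pos [0.5001 0.0618 0.0593] jaw 40.7 tilt z [ 0.001  0.    -1.   ] open 0.182 F [-1.2 -0.  -0.2] q7 -0.41
shift [-0.13 -0.13  0.23] yaw -0.0
```

```bash
python3 -m inch '[[1,[0,0,0.1],0],[1,[0,0,0.2],0],[1,[0,0,0.3],0],[1,[0,0,0.3],0]]'; python3 - <<'E'
from h import *
delta((.5,.06,.057),40.7)
snap('side','p1s',(200,120,240,180),3)
E
```

```text
clock: 6.55
tool_pos: [0.5001, 0.062, 0.057]
eef_rot: [0.417, 0.909, 0.0, 0.001]
contact_force: [-0.2, -0.6, 11.1]
opening: 0.179
t 6.55 pos [0.5001 0.062  0.057 ] jaw 40.7 tilt z [ 0.002 -0.    -1.   ] open 0.179 F [-0.2 -0.6 11.1] q7 -0.41
shift [-0.15 -0.14 -0.  ] yaw 0.0
```

View pics/p1s.png

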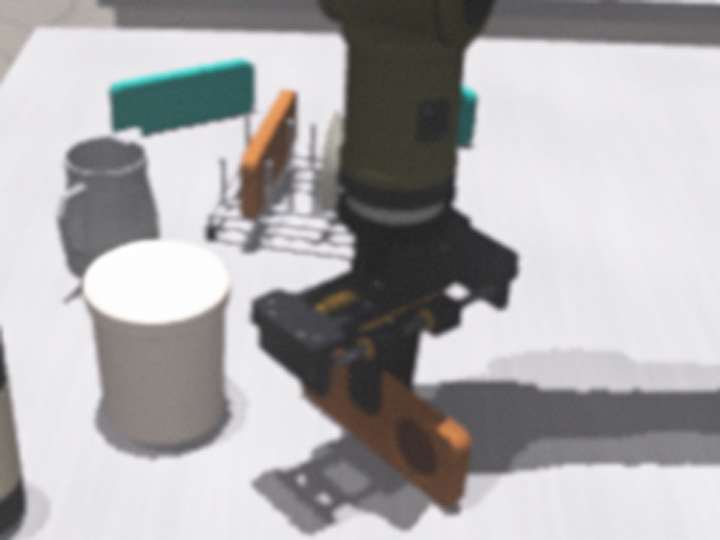

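The board stands on the counter with its well showing at crop (415,445), on the +tool-y side. Open, then topple it toward −tool y with the +y finger.

```bash
python3 -m inch '[[0,[0,0,-0.2],0],[0,[0,0,-0.2],0],[0,[0,0,-0.2],0],[0,[0,0,-0.2],0],[0,[0,0,-0.2],0],[0,[0,-1.5,-0.2],0],[0,[0,-2.8,-0.2],0],[0,[0,-3.5,-0.2],0],[0,[0,-4,-0.2],0],[0,[0,-4.5,-0.2],0],[0,[0,-5,-0.2],0],[0,[0,-5.5,-0.2],0],[0,[0,-5.5,-0.2],0],[0,[0,-5.5,-0.2],0],[0,[0,-5.5,-0.2],0]]'; python3 - <<'E'
from h import *
delta((.5,.06,.057),40.7)
snap('side','p2s',(200,120,240,180),3)
snap('top','p2')
E
```

```text
clock: 8.1
tool_pos: [0.4582, 0.0264, 0.0577]
eef_rot: [0.417, 0.909, 0.0, 0.0]
contact_force: [0.6, 0.2, -0.3]
opening: 0.999
t 8.1 pos [0.4582 0.0264 0.0577] jaw 40.7 tilt z [ 0.001  0.    -1.   ] open 0.999 F [ 0.6  0.2 -0.3] q7 -0.5
shift [-0.18  5.36  0.08] yaw 0.0
```

View pics/p2s.png

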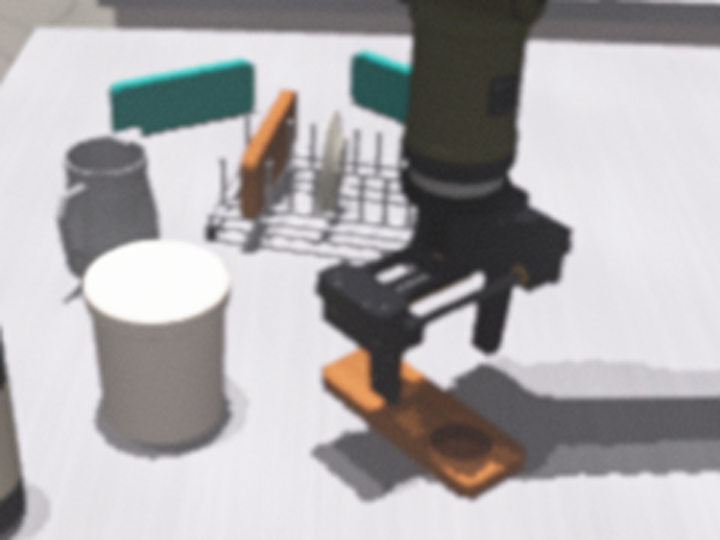

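View pics/p2.png

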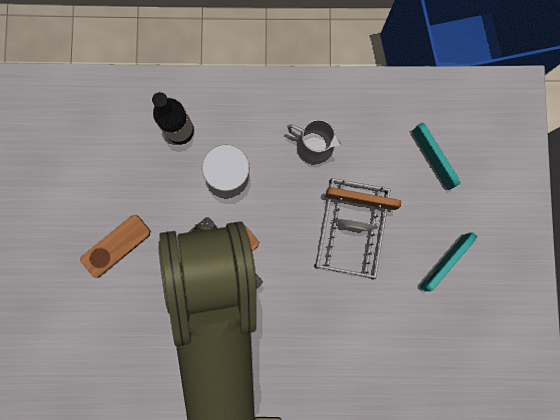

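It lies flat with the well up. I'll pull the arm aside to measure it.

```bash
python3 -m inch '[[0,[0,0,-4],0],[0,[0,0,-8],0],[0,[-4,0,-12],0],[0,[-9,0,-12],0],[0,[-14,0,-12],0],[0,[-19,0,-12],0],[0,[-24,0,-12],0],[0,[-24,0,-12],0]]'; cat >> h.py <<'E'
def wood(n='top'):
    im=viewer.snapshot(n); hsv=cv2.cvtColor(im,cv2.COLOR_RGB2HSV)
    m=((hsv[...,0]<20)&(hsv[...,1]>90)&(hsv[...,2]>50)).astype(np.uint8)
    N,l,st,c=cv2.connectedComponentsWithStats(m)
    return [ (st[i],np.argwhere(l==i)[:,::-1].astype(np.float32)) for i in range(1,N) if st[i,4]>150]
def meas(z,xr):
    for st,q in wood():
        if xr[0]<st[0]<xr[1]:
            w=back('top',q,z)[:,:2].astype(np.float32)*1000
            print(st,cv2.minAreaRect(w))
E
python3 - <<'E'
from h import *
delta((.47,.034,.15),40.7)
meas(.016,(0,300))
snap('top','p3',(60,140,240,180),3)
E
```

```text
clock: 9.0
tool_pos: [0.617, -0.1636, 0.1769]
eef_rot: [0.422, 0.907, -0.001, 0.002]
contact_force: [-1.0, -1.1, 0.6]
opening: 1.0
t 9.0 pos [ 0.617  -0.1636  0.1769] jaw 40.1 tilt z [ 0.003 -0.004 -1.   ] open 1.0 F [-1.  -1.1  0.6] q7 0.32
shift [24.6   1.47  2.57] yaw -0.6
[  80  215   71   62 1942] ((492.526123046875, 293.640380859375), (65.04257202148438, 170.00999450683594), 40.692691802978516)
[ 191  226   68   62 1873] ((468.17913818359375, 32.65815734863281), (63.358726501464844, 168.6460723876953), 40.563453674316406)
```

View pics/p3.png

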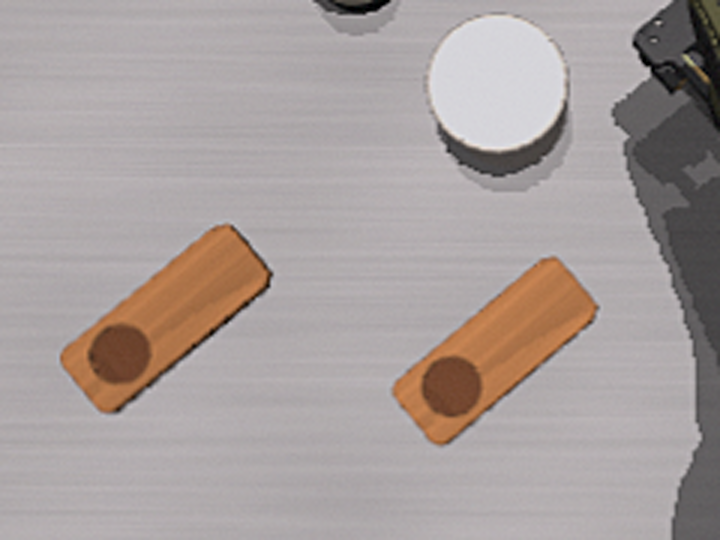

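Both boards show flat and parallel, wells at the lower-left ends (crop (120,352) and (452,387)). Now grip it across its width.

```bash
python3 -m inch '[[0,[24.5,1.4,0],-0.6],[0,[24.5,1.4,0],-0.6],[0,[24.5,1.4,0],-0.6],[0,[24.5,1.4,0],-0.6],[0,[24.5,1.4,0],-0.6],[0,[24.5,1.4,0],-0.6],[0,[24.5,1.4,4],-0.6],[0,[24.5,1.4,8],-0.6],[0,[24.5,1.4,8],-0.6]]'; python3 - <<'E'
from h import *
delta((.4682,.0327,.019),40.6)
E
```

```text
clock: 10.0
tool_pos: [0.4618, 0.039, 0.0951]
eef_rot: [0.411, 0.912, -0.003, -0.003]
contact_force: [0.0, -0.2, 0.3]
opening: 1.0
t 10.0 pos [0.4618 0.039  0.0951] jaw 41.5 tilt z [-0.008 -0.002 -1.   ] open 1.0 F [ 0.  -0.2  0.3] q7 -0.41
shift [-0.92  0.12  7.6 ] yaw 0.9
```

```bash
python3 -m inch '[[0,[0,0,0],0],[0,[0,0,0],0]]'; python3 - <<'E'
from h import *
delta((.4682,.0327,.019),40.6)
E
```

```text
clock: 10.2
tool_pos: [0.4657, 0.0396, 0.0993]
eef_rot: [0.412, 0.911, 0.001, 0.001]
contact_force: [0.5, 0.1, -0.3]
opening: 1.002
t 10.2 pos [0.4657 0.0396 0.0993] jaw 41.3 tilt z [ 0.002  0.001 -1.   ] open 1.002 F [ 0.5  0.1 -0.3] q7 -0.41
shift [-0.68 -0.28  8.03] yaw 0.7
```

```bash
python3 -m inch '[[0,[-0.7,-0.25,2],0.7],[0,[-0.7,-0.25,4],0.7],[0,[-0.7,-0.25,5.5],0.7],[0,[-0.7,-0.25,6.8],0.7],[0,[-0.7,-0.25,7.6],0.7],[0,[-0.7,-0.25,8],0.7],[0,[-0.7,-0.25,8],0.7],[0,[-0.7,-0.25,8],0.7]]'; python3 - <<'E'
from h import *
delta((.4682,.0327,.019),40.6)
E
```

```text
clock: 11.0
tool_pos: [0.4686, 0.0322, 0.0185]
eef_rot: [0.418, 0.908, 0.001, 0.001]
contact_force: [-0.4, 0.3, -1.3]
opening: 0.996
t 11.0 pos [0.4686 0.0322 0.0185] jaw 40.6 tilt z [ 0.002  0.001 -1.   ] open 0.996 F [-0.4  0.3 -1.3] q7 -0.68
shift [ 0.06  0.   -0.05] yaw -0.0
```

```bash
python3 -m inch '[[1,[0,0,0],0],[1,[0,0,0],0],[1,[0,0,0],0],[1,[0,0,0],0],[1,[0,0,-1],0],[1,[0,0,-3],0],[1,[0,0,-6],0],[1,[0,0,-8],0],[1,[0,0,-8],0],[1,[0,0,-8],0]]' 30; python3 - <<'E'
from h import *
s=r.get_state()
off=np.array([.0004,-.0005])
delta((.4925+off[0],.2938+off[1],.0985),40.7)
snap('side','l1s',(180,120,240,180),3)
E
```

```text
clock: 12.0
tool_pos: [0.4679, 0.0317, 0.0975]
eef_rot: [0.418, 0.908, -0.0, 0.0]
contact_force: [0.2, -0.5, -0.8]
opening: 0.722
t 12.0 pos [0.4679 0.0317 0.0975] jaw 40.6 tilt z [ 0. -0. -1.] open 0.722 F [ 0.2 -0.5 -0.8] q7 -0.42
shift [18.26 18.91 -0.1 ] yaw -0.1
```

View pics/l1s.png

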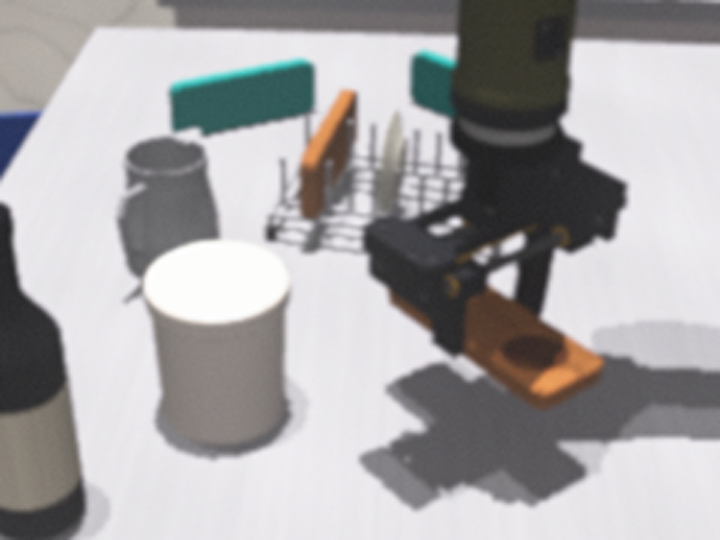

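The board is held level. Move it over the base.

```bash
python3 -m inch '[[1,[3,3,0],0],[1,[6.5,6.7,0],0],[1,[10,10.3,0],0],[1,[13.5,14,0],0],[1,[16.5,17,0],0],[1,[18,18.6,0],0],[1,[18.3,18.9,0],0],[1,[18.3,18.9,0],0],[1,[18.3,18.9,0],0],[1,[18.3,18.9,0],0]]'; python3 - <<'E'
from h import *
delta((.4929,.2933,.0345),40.7)
E
```

```text
clock: 13.05
tool_pos: [0.4926, 0.2914, 0.0971]
eef_rot: [0.419, 0.908, -0.001, 0.0]
contact_force: [0.4, -0.2, -0.9]
opening: 0.723
t 13.05 pos [0.4926 0.2914 0.0971] jaw 40.5 tilt z [-0.001 -0.003 -1.   ] open 0.723 F [ 0.4 -0.2 -0.9] q7 -0.61
shift [0.13 0.16 6.26] yaw -0.2
```

```bash
python3 - <<'E'
from h import *
delta((.4929,.2933,.0345),40.7)
E
```

```text
t 13.05 pos [0.4926 0.2914 0.0971] jaw 40.5 tilt z [-0.001 -0.003 -1.   ] open 0.723 F [ 0.4 -0.2 -0.9] q7 -0.61
shift [0.13 0.16 6.26] yaw -0.2
```

The state is unchanged, so lower onto the base.

```bash
python3 -m inch '[[1,[0.1,0.1,2],-0.2],[1,[0.1,0.1,4],-0.2],[1,[0.1,0.1,5],-0.2],[1,[0.1,0.1,5.6],-0.2],[1,[0.1,0.1,5.9],-0.2],[1,[0.1,0.1,5.9],-0.2],[1,[0.1,0.1,5.9],-0.2]]'; python3 - <<'E'
from h import *
delta((.4929,.2933,.0345),40.7)
E
```

```text
clock: 13.75
tool_pos: [0.4929, 0.2957, 0.0393]
eef_rot: [0.416, 0.909, 0.0, 0.0]
contact_force: [-0.4, -0.2, -1.4]
opening: 0.726
t 13.75 pos [0.4929 0.2957 0.0393] jaw 40.8 tilt z [ 0.001  0.001 -1.   ] open 0.726 F [-0.4 -0.2 -1.4] q7 -0.68
shift [-0.18 -0.15  0.48] yaw 0.1
```

```bash
python3 -m inch '[[1,[-0.15,-0.15,0.1],0],[1,[-0.15,-0.15,0.2],0],[1,[-0.15,-0.15,0.3],0],[1,[-0.15,-0.15,0.4],0],[1,[-0.15,-0.15,0.4],0]]'; python3 - <<'E'
from h import *
delta((.4929,.2933,.0345),40.7)
snap('side','l2s',(260,260,200,150),4)
E
```

```text
clock: 14.25
tool_pos: [0.4923, 0.2933, 0.0346]
eef_rot: [0.416, 0.909, -0.0, -0.0]
contact_force: [0.4, 0.5, -0.7]
opening: 0.723
t 14.25 pos [0.4923 0.2933 0.0346] jaw 40.8 tilt z [-0. -0. -1.] open 0.723 F [ 0.4  0.5 -0.7] q7 -0.69
shift [-0.04  0.04  0.01] yaw 0.1
```

View pics/l2s.png

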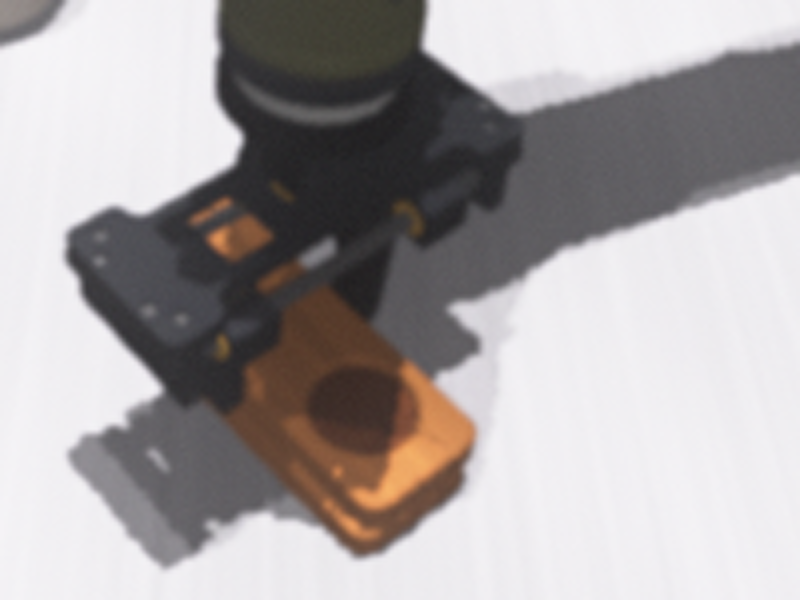

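Well aligned over the base at crop (360,420). Lower the last bit, release, rise and head for the far board.

```bash
python3 -m inch '[[1,[0,0,0.1],0],[1,[0,0,0.1],0],[0,[0,0,0.05],0],[0,[0,0,0.05],0],[0,[0,0,0.05],0],[0,[0,0,0.05],0],[0,[0,0,-2],0],[0,[0,0,-6],0],[0,[0,0,-11],0],[0,[0,0,-16],0],[0,[0,0,-21],0],[0,[0,0,-21],0]]'; python3 - <<'E'
from h import *
delta((.602,-.2872,.255),-10.4)
snap('side','l3s',(260,260,200,150),4)
E
```

```text
clock: 15.5
tool_pos: [0.4947, 0.2966, 0.2514]
eef_rot: [0.416, 0.909, 0.006, 0.003]
contact_force: [0.2, 1.2, 0.1]
opening: 1.001
t 15.5 pos [0.4947 0.2966 0.2514] jaw 40.8 tilt z [ 0.01   0.008 -1.   ] open 1.001 F [0.2 1.2 0.1] q7 -0.44
shift [-51.22 -29.99  -0.74] yaw 51.2
```

View pics/l3s.png

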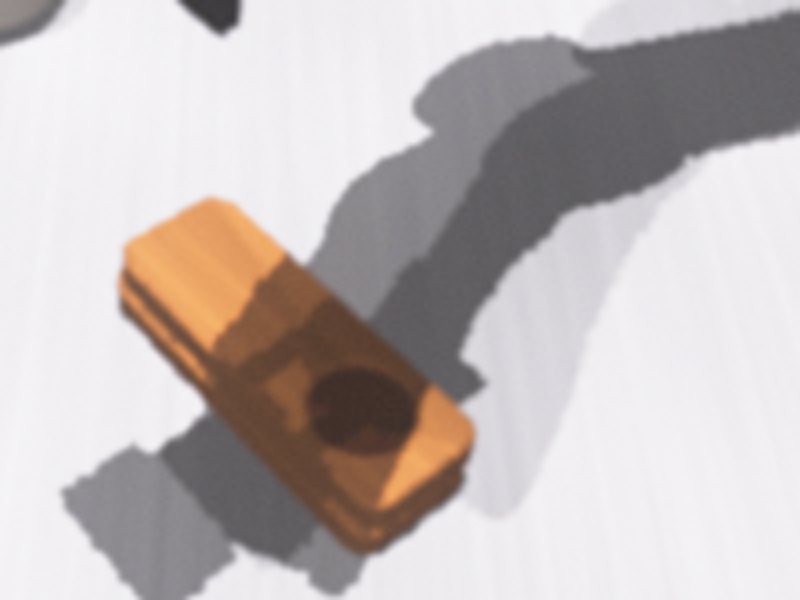

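The two-board stack looks square, wells coincident. Now to the far board.

```bash
python3 -m inch '[[0.5,[-4,-2.3,0],4],[0.5,[-8,-4.7,0],8],[0.5,[-12,-7,0],12],[0.5,[-16,-9.4,0],16],[0.5,[-20,-11.7,0],20],[0.5,[-24,-14,0],24],[0.5,[-28,-16.4,0],28],[0.5,[-32,-18.7,0],32],[0.5,[-36,-21,0],36],[0.5,[-40,-23.4,0],40],[0.5,[-44,-25.8,0],44],[0.5,[-48,-28.1,0],48],[0.5,[-50,-29.3,0],50],[0.5,[-51.2,-30,0],51.2],[0.5,[-51.2,-30,0],51.2],[0.5,[-51.2,-30,0],51.2],[0.5,[-51.2,-30,0],51.2],[0.5,[-51.2,-30,0],51.2]]'; python3 - <<'E'
from h import *
delta((.602,-.2872,.087),-10.4)
meas(.032,(0,200))
snap('top','l4',(60,170,160,120),5)
E
```

```text
clock: 17.35
tool_pos: [0.6001, -0.2882, 0.2449]
eef_rot: [0.767, 0.641, 0.0, -0.0]
contact_force: [-0.7, 0.5, 0.0]
opening: 0.496
t 17.35 pos [ 0.6001 -0.2882  0.2449] jaw -10.2 tilt z [ 0.     0.001 -1.   ] open 0.496 F [-0.7  0.5  0. ] q7 -0.14
shift [ 0.12  0.17 15.79] yaw 0.2
[  78  215   72   63 2010] ((490.560791015625, 290.682861328125), (65.39484405517578, 171.4513702392578), 40.763057708740234)
```

View pics/l4.png

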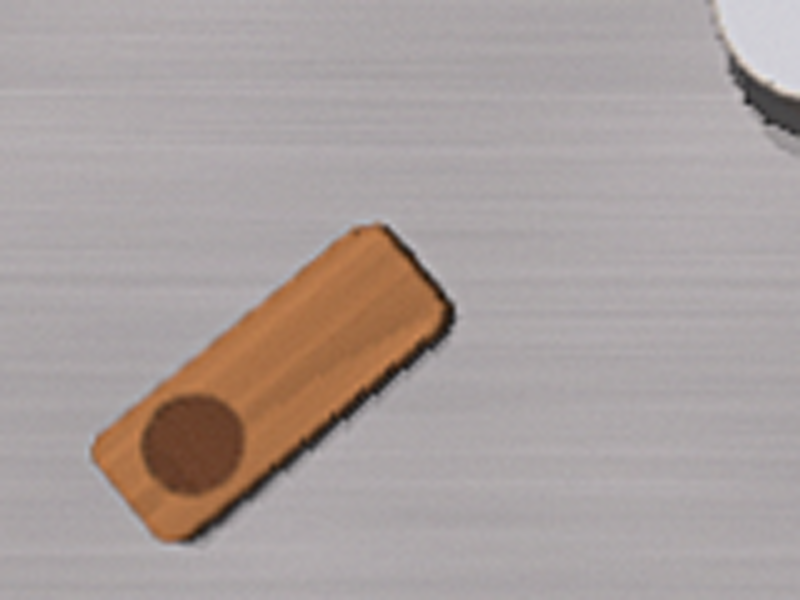

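The stack is clean. Descend on the far board.

```bash
python3 -m inch '[[0.5,[0.1,0.15,3],0.2],[0.5,[0.1,0.15,6],0.2],[0.5,[0.1,0.15,9],0.2],[0.5,[0.1,0.15,12],0.2],[0.5,[0.1,0.15,14.5],0.2],[0.5,[0.1,0.15,15.7],0.2],[0.5,[0.1,0.15,15.7],0.2],[0.5,[0.1,0.15,15.7],0.2]]'; python3 - <<'E'
from h import *
delta((.602,-.2872,.087),-10.4)
snap('side','m1s',(220,90,200,150),4)
E
```

```text
clock: 18.25
tool_pos: [0.6023, -0.2895, 0.0888]
eef_rot: [0.769, 0.639, 0.001, 0.001]
contact_force: [-0.3, 0.5, 0.5]
opening: 0.499
t 18.25 pos [ 0.6023 -0.2895  0.0888] jaw -10.6 tilt z [ 0.002 -0.    -1.   ] open 0.499 F [-0.3  0.5  0.5] q7 -0.24
shift [ 0.22 -0.07  0.18] yaw -0.2
```

View pics/m1s.png

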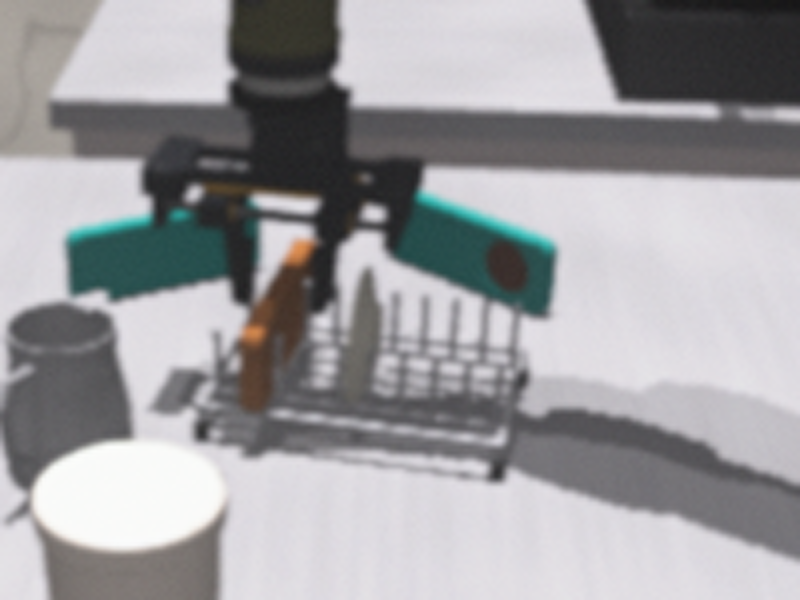

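The fingers straddle the far board (crop (280,290)) and clear the saucer at (363,320). Grip, lift and check.

```bash
python3 -m inch '[[0.5,[0.2,0,0.15],0],[1,[0.2,0,0.15],0],[1,[0.2,0,0.15],0],[1,[0.2,0,0.15],0],[1,[0.2,0,0.15],0],[1,[0.2,0,0.15],0],[1,[0.2,0,-2],0],[1,[0.2,0,-5],0],[1,[0.2,0,-9],0],[1,[0.2,0,-13],0],[1,[0.2,0,-15],0],[1,[0.2,0,-15],0],[1,[0.2,0,-15],0]]' 30; python3 - <<'E'
from h import *
delta((.5,.06,.238),40.7)
snap('side','m2s',(160,50,240,180),3)
E
```

```text
clock: 19.6
tool_pos: [0.6009, -0.2876, 0.2367]
eef_rot: [0.769, 0.639, -0.001, -0.001]
contact_force: [-1.2, 0.2, -1.2]
opening: 0.176
t 19.6 pos [ 0.6009 -0.2876  0.2367] jaw -10.6 tilt z [-0.002  0.    -1.   ] open 0.176 F [-1.2  0.2 -1.2] q7 -0.16
shift [ 32.31 -16.31  -0.1 ] yaw -51.3
```

View pics/m2s.png

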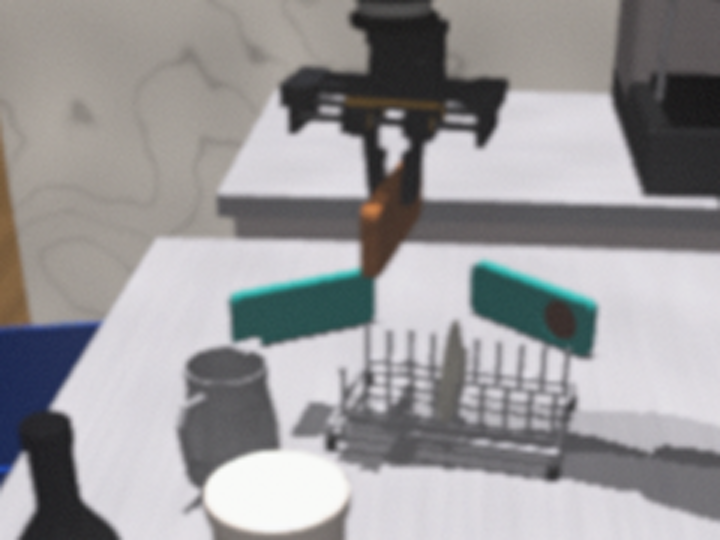

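The board is held and the saucer still stands. Carry to the tipping spot.

```bash
python3 -m inch '[[1,[4,-2,0],-6],[1,[8,-4,0],-12],[1,[12,-6,0],-18],[1,[16,-8,0],-24],[1,[20,-10,0],-30],[1,[24,-12,0],-37],[1,[28,-14,0],-44],[1,[31,-15.6,0],-50],[1,[32.3,-16.3,0],-51.3],[1,[32.3,-16.3,0],-51.3],[1,[32.3,-16.3,0],-51.3],[1,[32.3,-16.3,0],-51.3],[1,[32.3,-16.3,0],-51.3]]'; python3 - <<'E'
from h import *
delta((.5,.06,.058),40.7)
E
```

```text
clock: 20.95
tool_pos: [0.5015, 0.058, 0.2373]
eef_rot: [0.419, 0.908, -0.001, 0.0]
contact_force: [0.6, -0.8, -0.5]
opening: 0.178
t 20.95 pos [0.5015 0.058  0.2373] jaw 40.5 tilt z [-0.    -0.001 -1.   ] open 0.178 F [ 0.6 -0.8 -0.5] q7 -0.11
shift [ 0.26  0.04 17.93] yaw -0.2
```

```bash
python3 -m inch '[[1,[0.1,0,4],0],[1,[0.1,0,8],0],[1,[0.1,0,12],0],[1,[0.1,0,15],0],[1,[0.1,0,16.5],0],[1,[0.1,0,17.2],0],[1,[0.1,0,17.6],0],[1,[0.1,0,17.7],0],[1,[0.1,0,17.8],0],[1,[0.1,0,17.9],0],[1,[0.1,0,17.9],0]]'; python3 - <<'E'
from h import *
delta((.5,.06,.058),40.7)
E
```

```text
clock: 22.05
tool_pos: [0.5007, 0.0606, 0.0591]
eef_rot: [0.417, 0.909, 0.0, 0.0]
contact_force: [-0.3, 0.5, -2.2]
opening: 0.178
t 22.05 pos [0.5007 0.0606 0.0591] jaw 40.7 tilt z [ 0.001  0.    -1.   ] open 0.178 F [-0.3  0.5 -2.2] q7 -0.44
shift [-0.   -0.09  0.11] yaw -0.0
```

```bash
python3 -m inch '[[1,[0,0,0.1],0],[1,[0,0,0.2],0],[1,[0,0,0.25],0],[1,[0,0,0.25],0]]'; python3 - <<'E'
from h import *
delta((.5,.06,.058),40.7)
snap('side','m3s',(200,120,240,180),3)
E
```

```text
clock: 22.45
tool_pos: [0.5005, 0.0607, 0.0565]
eef_rot: [0.417, 0.909, 0.0, 0.0]
contact_force: [-0.7, -0.6, 3.4]
opening: 0.175
t 22.45 pos [0.5005 0.0607 0.0565] jaw 40.7 tilt z [ 0. -0. -1.] open 0.175 F [-0.7 -0.6  3.4] q7 -0.45
shift [-0.02 -0.08 -0.15] yaw 0.0
```

View pics/m3s.png

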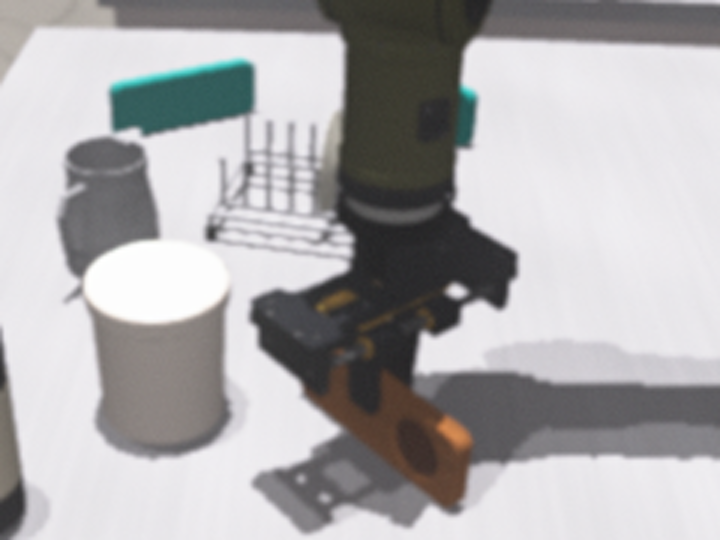

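As before: it stands on the counter, well facing +tool y at crop (418,447). Release and topple, then retreat and measure.

```bash
python3 -m inch '[[0,[0,0,-0.2],0],[0,[0,0,-0.2],0],[0,[0,0,-0.2],0],[0,[0,0,-0.2],0],[0,[0,0,-0.2],0],[0,[0,-1.5,-0.2],0],[0,[0,-2.8,-0.2],0],[0,[0,-3.5,-0.2],0],[0,[0,-4,-0.2],0],[0,[0,-4.5,-0.2],0],[0,[0,-5,-0.2],0],[0,[0,-5.5,-0.2],0],[0,[0,-5.5,-0.2],0],[0,[0,-5.5,-0.2],0],[0,[0,-5.5,-0.2],0]]'; python3 - <<'E'
from h import *
snap('side','m4s',(200,120,240,180),3)
E
```

```text
clock: 24.0
tool_pos: [0.459, 0.0251, 0.0582]
eef_rot: [0.417, 0.909, 0.0, 0.0]
contact_force: [0.2, -0.3, 0.1]
opening: 1.001
```

View pics/m4s.png

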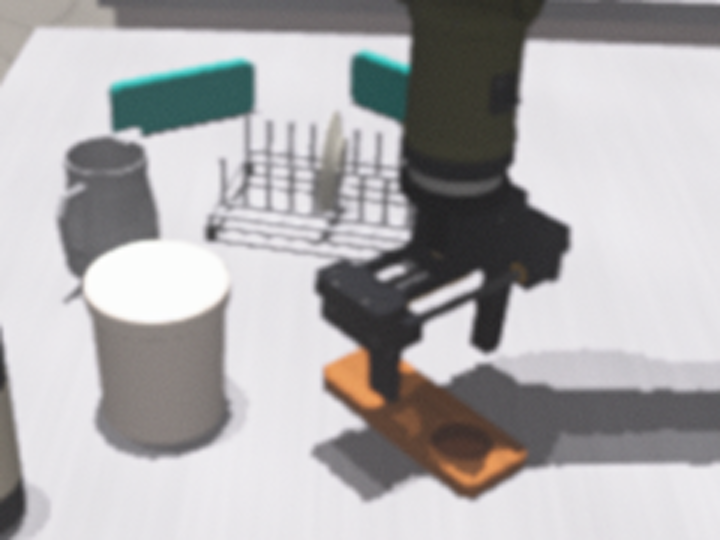

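Flat again, well up. Retreat and measure.

```bash
python3 -m inch '[[0,[0,0,-4],0],[0,[0,0,-8],0],[0,[-4,0,-12],0],[0,[-9,0,-12],0],[0,[-14,0,-12],0],[0,[-19,0,-12],0],[0,[-24,0,-12],0],[0,[-24,0,-12],0],[0,[-24,0,-12],0],[0,[-24,0,-12],0]]'; python3 - <<'E'
from h import *
meas(.016,(150,300)); meas(.032,(0,150))
delta((.4682,.0327,.15),40.6)
E
```

```text
clock: 25.05
tool_pos: [0.6143, -0.1553, 0.1781]
eef_rot: [0.416, 0.909, 0.0, -0.001]
contact_force: [-0.4, 0.0, -0.5]
opening: 0.998
[ 191  226   68   63 1876] ((467.6536560058594, 32.615875244140625), (63.4769287109375, 168.71405029296875), 40.63973617553711)
[  78  215   72   63 2012] ((490.5353088378906, 290.685302734375), (65.75958251953125, 171.58673095703125), 40.5683479309082)
t 25.15 pos [ 0.6143 -0.155   0.1784] jaw 40.9 tilt z [-0.001  0.001 -1.   ] open 0.998 F [ 0.2  0.8 -0.6] q7 0.31
shift [23.75  1.24  2.87] yaw 0.3
```

```bash
python3 -m inch '[[0,[4,0.2,0],0.3],[0,[9,0.5,0],0.3],[0,[14,0.8,0],0.3],[0,[19,1,0],0.3],[0,[22.5,1.1,0],0.3],[0,[23.8,1.1,0],0.3],[0,[23.8,1.1,3],0.3],[0,[23.8,1.1,6],0.3],[0,[23.8,1.1,8],0.3],[0,[23.8,1.1,8],0.3],[0,[23.8,1.1,8],0.3]]'; python3 - <<'E'
from h import *
delta((.4677,.0326,.0185),40.6)
E
```

```text
clock: 26.25
tool_pos: [0.4678, 0.0313, 0.0988]
eef_rot: [0.419, 0.908, -0.0, -0.0]
contact_force: [0.4, 0.4, -0.2]
opening: 1.001
t 26.25 pos [0.4678 0.0313 0.0988] jaw 40.5 tilt z [-0.  0. -1.] open 1.001 F [ 0.4  0.4 -0.2] q7 -0.42
shift [0.1  0.08 8.03] yaw -0.1
```

```bash
python3 -m inch '[[0,[0.1,0.05,2],0],[0,[0.1,0.05,4],0],[0,[0.1,0.05,5.5],0],[0,[0.1,0.05,6.8],0],[0,[0.1,0.05,7.6],0],[0,[0.1,0.05,8],0],[0,[0.1,0.05,8],0],[0,[0.1,0.05,8],0]]'; python3 - <<'E'
from h import *
delta((.4677,.0326,.0185),40.6)
E
```

```text
clock: 27.05
tool_pos: [0.4685, 0.0317, 0.019]
eef_rot: [0.42, 0.908, 0.0, 0.001]
contact_force: [0.0, 0.5, -0.5]
opening: 0.996
t 27.05 pos [0.4685 0.0317 0.019 ] jaw 40.4 tilt z [ 0.001  0.    -1.   ] open 0.996 F [ 0.   0.5 -0.5] q7 -0.72
shift [ 0.12 -0.01  0.05] yaw -0.2
```

```bash
python3 -m inch '[[0,[0.1,0,0],-0.2],[1,[0.1,0,0],-0.2],[1,[0.1,0,0],-0.2],[1,[0.1,0,0],-0.2],[1,[0.1,0,0],-0.2],[1,[0.1,0,-1],-0.2],[1,[0.1,0,-3],-0.2],[1,[0.1,0,-6],-0.2],[1,[0.1,0,-8],-0.2],[1,[0.1,0,-8],-0.2],[1,[0.1,0,-8],-0.2]]' 30; python3 - <<'E'
from h import *
delta((.4925,.2935,.0985),40.7)
snap('side','n1s',(180,120,240,180),3)
E
```

```text
clock: 28.15
tool_pos: [0.4673, 0.0318, 0.098]
eef_rot: [0.418, 0.908, -0.0, 0.0]
contact_force: [-0.3, -0.1, -1.6]
opening: 0.725
t 28.15 pos [0.4673 0.0318 0.098 ] jaw 40.6 tilt z [ 0. -0. -1.] open 0.725 F [-0.3 -0.1 -1.6] q7 -0.43
shift [18.24 18.93 -0.06] yaw -0.1
```

View pics/n1s.png

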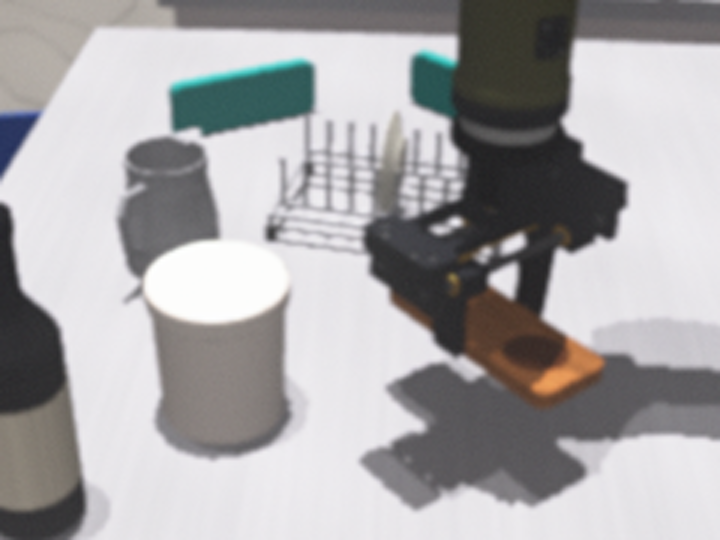

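Held level. Move over the pile.

```bash
python3 -m inch '[[1,[3,3,-1],0],[1,[6.5,6.7,-1],0],[1,[10,10.3,-1],0],[1,[13.5,14,-1],0],[1,[16.5,17,-1],0],[1,[18,18.6,-1],0],[1,[18.2,18.9,-1],-0.1],[1,[18.2,18.9,-1],-0.1],[1,[18.2,18.9,-1],-0.1],[1,[18.2,18.9,-1],-0.1],[1,[18.2,18.9,-1],-0.1]]'; python3 - <<'E'
from h import *
delta((.4925,.2935,.051),40.7)
E
```

```text
clock: 29.3
tool_pos: [0.4927, 0.2917, 0.108]
eef_rot: [0.418, 0.909, -0.001, 0.0]
contact_force: [-0.0, 0.8, -1.6]
opening: 0.72
t 29.3 pos [0.4927 0.2917 0.108 ] jaw 40.6 tilt z [-0.    -0.001 -1.   ] open 0.72 F [-0.   0.8 -1.6] q7 -0.61
shift [0.15 0.1  5.7 ] yaw -0.1
```

```bash
python3 -m inch '[[1,[0.1,0,2],0],[1,[0.1,0,3.5],0],[1,[0.1,0,4.5],0],[1,[0.1,0,5],0],[1,[0.1,0,5.3],0],[1,[0.1,0,5.3],0],[1,[0.1,0,5.3],0]]'; python3 - <<'E'
from h import *
delta((.4925,.2935,.051),40.7)
E
```

```text
clock: 30.0
tool_pos: [0.4921, 0.2945, 0.0556]
eef_rot: [0.417, 0.909, 0.0, 0.0]
contact_force: [-0.5, -0.1, -0.9]
opening: 0.726
t 30.0 pos [0.4921 0.2945 0.0556] jaw 40.7 tilt z [ 0.001  0.    -1.   ] open 0.726 F [-0.5 -0.1 -0.9] q7 -0.67
shift [-0.1  -0.03  0.46] yaw -0.0
```

```bash
python3 -m inch '[[1,[-0.1,0,0.1],0],[1,[-0.1,0,0.2],0],[1,[-0.1,0,0.3],0],[1,[-0.1,0,0.4],0],[1,[-0.1,0,0.4],0]]'; python3 - <<'E'
from h import *
delta((.4925,.2935,.051),40.7)
snap('side','n2s',(260,260,200,150),4)
E
```

```text
clock: 30.5
tool_pos: [0.4924, 0.2934, 0.0511]
eef_rot: [0.417, 0.909, -0.0, -0.0]
contact_force: [-0.7, 0.1, -1.2]
opening: 0.72
t 30.5 pos [0.4924 0.2934 0.0511] jaw 40.7 tilt z [-0. -0. -1.] open 0.72 F [-0.7  0.1 -1.2] q7 -0.68
shift [0.   0.01 0.01] yaw -0.0
```

View pics/n2s.png

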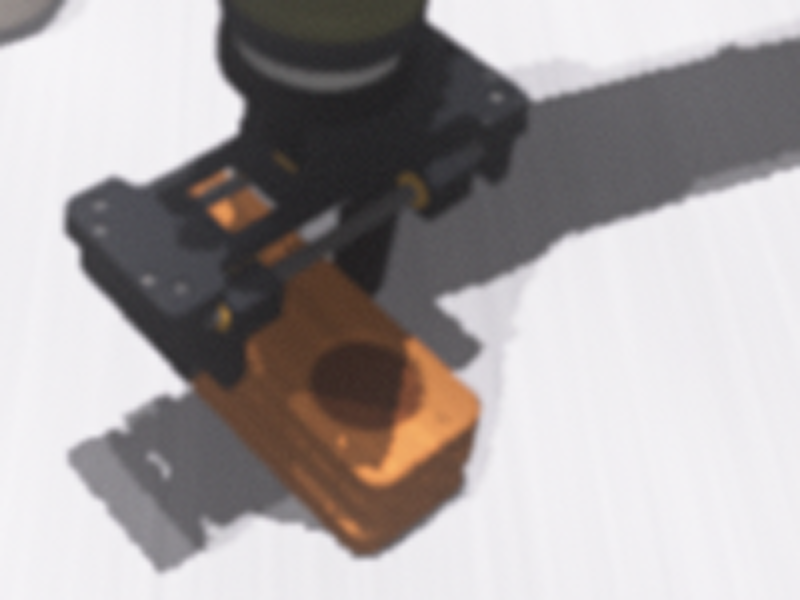

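Square on the pile (crop (365,400)). Release, rise and clear out for a check.

```bash
python3 -m inch '[[1,[0,0,0.1],0],[1,[0,0,0.1],0],[0,[0,0,0.05],0],[0,[0,0,0.05],0],[0,[0,0,0.05],0],[0,[0,0,0.05],0],[0,[0,0,-2],0],[0,[0,0,-6],0],[0,[0,0,-11],0],[0,[-4,0,-15],0],[0,[-9,0,-17],0],[0,[-14,0,-17],0],[0,[-19,0,-17],0],[0,[-24,0,-17],0],[0,[-28,0,-17],0],[0,[-28,0,-17],0],[0,[-28,0,-17],0]]'; python3 - <<'E'
from h import *
delta((.4925,.2935,.051),40.7)
meas(.048,(0,150))
R=[rect((.4925,.2938),np.radians(130.7),z) for z in (.016,.048)]
overlay('top','f1',R,(60,170,160,120),5)
overlay('side','f1s',R,(270,290,140,110),5)
snap('top','f2')
E
```

```text
clock: 32.25
tool_pos: [0.6752, 0.0798, 0.2205]
eef_rot: [0.418, 0.908, -0.0, -0.0]
contact_force: [-0.6, 0.8, 0.4]
opening: 1.001
t 32.25 pos [0.6752 0.0798 0.2205] jaw 40.5 tilt z [-0.001  0.    -1.   ] open 1.001 F [-0.6  0.8  0.4] q7 0.04
shift [2.811e+01 1.000e-02 1.697e+01] yaw -0.2
[  76  214   74   64 2155] ((489.81207275390625, 288.7568359375), (69.77042388916016, 173.4844970703125), 40.61669158935547)
```

View pics/f1.png

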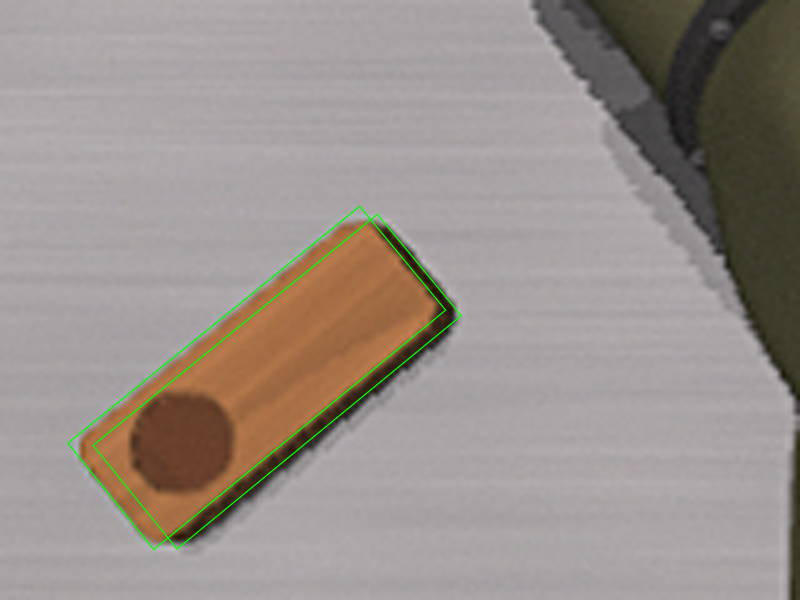

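View pics/f1s.png

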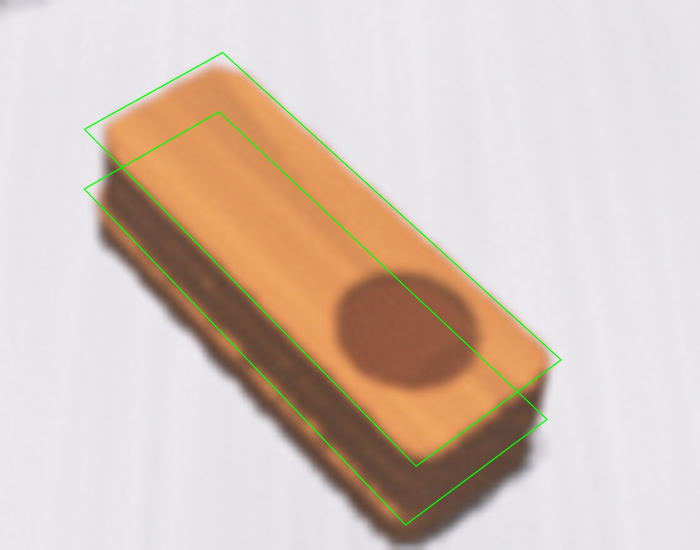

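View pics/f2.png

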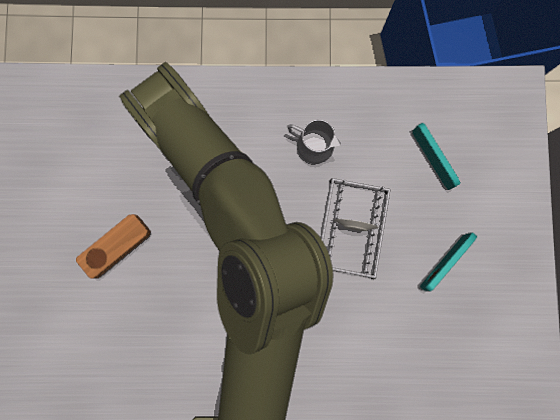

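```bash
python3 - <<'E'
from h import *
for n,p,z in(('base',(99.3,257.3),.016),('mid',(98.1,258.3),.032),('top',(95.9,257.9),.048)): print(n,back('top',[p],z)[0,:2].round(4))
snap('side','f3')
E
```

```text
base [0.4642 0.3295]
mid [0.4614 0.327 ]
top [0.4618 0.3269]
```

View pics/f3.png

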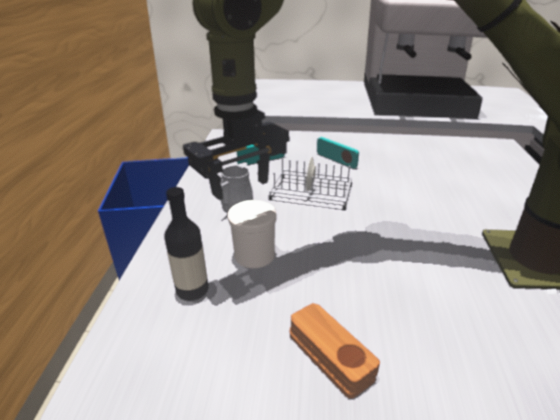

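Checks:
- **Pile:** the wells of the top two boards agree within about 0.5 mm. Both sit about 3.5 mm sideways of the base well, within the 8 mm limit, and parallel to about 0.1°.
- **Other things:** the saucer, jug, tub and bottle stand where they were, and the gripper is clear in the air.

Handing in.

```bash
python3 -c "
from plant import r
s=r.get_state();print(s['clock'],s['contact_force'].round(1),abs(s['qd']).max().round(4));print(r.finish_job())"
```

```text
32.5 [ 0.4 -0.5 -0. ] 0.0069
the job is handed in; nothing more can be done
None
```

The job is handed in at 32.5 s of the 72 s allowed, with both rack boards stacked flat on the base board and the gripper open and clear. No verdict was reported.

I lifted each board out of the rack by its top edge and stood it on the free counter. I then tipped it over with the open gripper so the well faced up, gripped it across its width and set it on the pile.

**Last checks:**
- **Wells and angle:** all three wells face up at the same end. The top face lies within about 0.1° of the angle I first measured for the base.
- **Offset:** the two added boards agree with each other within about 0.5 mm. Both sit about 3.5 mm sideways of the base board's starting position, against the 8 mm limit. I left that as it is, so the pile is within limits but not perfectly flush. The top board covers the base, so I could not re-measure it directly.
- **Other things:** the saucer, jug, bottle and tub looked unmoved in the last pictures, judged by eye. The arm hid the tub and bottle from above, so I judged those two from the side picture only.
- **Contact:** the wrist force was close to zero at the end.

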